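# Present the orange-capped tube to the inspection camera

## Robot

A 6-joint arm with a two-finger parallel gripper is mounted at the origin on a cart in front of the work surface, level with it; the furniture and walls round the work are solid. World frame = base frame: x ahead of the robot, y to its left, z up, the work surface at z = 0. Lengths are in m, angles in rad, forces in N, time in s.
With the tool pointing down it reaches from about 0.35 to 0.775 m from the base axis. Payload 5.5 kg.
Tool frame: the origin (TCP) lies midway between the tips of the shut fingers; the grasp point (between the pads) lies 19 mm behind it (manip.pinch_z is the distance from the TCP to the grasp point, in m); z points along the fingers, y is the line along which they close (so a half turn about z gives the same grasp; the last joint's range is limited). The gripper opens to 85 mm and grips with 20 to 120 N. Pads are 22 mm wide; open, the fingers measure 114 mm over their backs; the gripper's body (76 mm by 85 mm) begins 54 mm behind the grasp point. The pads swing forward as they close: fully open they stand 13 mm farther back than shut.
Start: joints at [1.066, 0.313, 0.046, 1.304, 0, 1.431], TCP at [0.205, 0.537, 0.206] pointing down, gripper open.
Joint ranges: [-2.76, 2.76], [-0.86, 1.69], [-1.03, 1.26], [-2.2, 2.34], [-1.47, 1.5], [-3.14, 3.14]. Speed limits (rad/s): [2.57, 2.57, 3.14, 3.14, 3.14, 3.14].

## Interface

Orientations are given as [roll, pitch, yaw] about the fixed x, y, z axes, in that order (R = Rz(yaw) Ry(pitch) Rx(roll)).
In Python, from bench import manip gives the robot as it stands.
- The arm moves only by the tool arm_command, never from a script. Its argument "rows" is text: rows parted by semicolons, each of 4 numbers parted by spaces: the shift along the world's x, y, z in mm, then the turn about the world's z in degrees. In form: x y z roll; .... A call has 1 to 8 rows; each row is the pose to reach, as a shift and turn from the pose commanded when the call began; what a row does not reach only later rows make up. A row lasts 1/8 s, in which the tool goes at most 62.5 mm and 10.7 degrees, less where a joint would pass 70% of its speed; a pose out of reach is approached as far as the arm can. A call with a gripper value outside its range is refused whole. "jaw" is the opening, from 0 (shut) to 1 (fully open), set as the call begins (left out, the last holds). The fingers move at their own pace and stop on an object; "squeeze" is the grip in N (left out, the last holds). Time passes only in rows, so rows that repeat a pose let the fingers close. It gives the time, the measured TCP pose, the force, the opening and the grip force at its end, in the units of the state.
- manip.observe(): the state, without advancing time (a new reading comes with each control period).
- manip.capture(name): name is "scene" or "top" or "wrist"; returns (picture, depth): 400x640x3 uint8, red, green, blue; 400x640 float32, m along the optical axis (not along the pixel's ray), 0 where there is no reading.
- manip.camera_model(name): a dict with "vfov" (degrees; the focal length in pixels is half the picture's height over the tangent of half this angle, whatever the lens; pixels are square), "cx", "cy" (the principal point, pixels), "extrinsics" (4x4, takes a point from world to camera coordinates). Camera axes: x right, y up, looking along -z (the intrinsics and any distortion apply to the point x, -y, -z); pixel columns grow to the right and rows downward; lengths in m; the calibration is good to about 2 mm. A picture is of the moment at which its call begins: read the wrist's pose just before it. camera_model takes no time and is no camera call; for the wrist camera it gives the pose at the moment of the call.
- manip.hand_in(): hands the job in; it is judged then, once.
The state is a dict: "time_s": time; "joint_pos": joint angles; "joint_velocities": joint speeds; "joint_torque": joint torques, N m; "position": TCP position; "ee_rot": TCP orientation; "force": force on the tool from outside, world axes, zero at the start; "wrist_torque": the same for the moment, N m; "opening": finger opening in m; "gripper_force": force on a finger pad.
Only numpy, scipy, OpenCV 4.12 (cv2) and the standard library are available. Lean on these libraries where they do the work, as an engineer would, in place of code of your own. Each camera call takes 0.05 s, during which the arm holds its last target. There are 200 camera calls.

## Task

Take the orange-capped tube out of the green rack in front of the robot (the one with just three tubes) and hold it up to the inspection camera: cap end up, the tube parallel to the camera's front face (so it leans back away from the camera, as the camera looks down at a slant), with the pale sample near the tube's tip in the centre of the view, 12 cm in front of the lens. Leave the other tubes standing in the rack, do not bump the camera, and leave the pink petri dish beside the rack and the white film roll alone. Finish still holding the tube there, steady in the gripper and touching nothing else; do not put it down.

Things in the scene. Friction and masses are not known exactly. Their poses are not given: they have to be found in the camera images.
- tube_orange: The tube to present: clear conical tube, orange screw cap, pale sample low inside. 115 mm long, body 27 mm across (grip there), cap 30 mm across on the top 15 mm, 20 to 45 g. Origin at the centre of its tip, z along the tube to the cap; round, yaw means nothing. It starts upright in a rack cell, tip 3 mm above the worktop, upper 61 mm above the rack, 2.5 mm play all round; lifts straight out.
- sample (a point): The point of the orange-capped tube to show: on the tube's axis, 25 mm from its tip. Same axes as the tube.
- tube_blue: A tube of the same kind and size with a blue cap, in another cell of the rack; to be left standing. Origin at its tip, z up to the cap.
- tube_grey: A tube of the same kind and size with a grey cap, in another cell of the rack; to be left standing. Origin at its tip, z up to the cap.
- rack: Loose green rack in front of the robot (not the full one far right), 78 (x) by 148 (y) by 57 (z) mm, 0.25 kg. Origin at the centre of its underside, z up. Cell centres at x = -17, +17 and y = -51, -17, +17, +51 mm; tubes stand in (-17, -51), (+17, -17), (-17, +51), any colour in any of these. Beside each tube, both sides along the rack's x are free above the rack for fingers 22 mm wide.
- camera_stand: Fixed inspection camera: dark base 110 x 110 x 14 mm, post 300 mm high, head with white ring light, and a strip 36 mm wide, 5 high, from the base to a white disc with a black cross (60 mm across, 6 high). Origin on the worktop at the base's centre (5 mm off), z up; it looks along its -x, 35 degrees below level, roughly at the robot. Cross at x = -200 mm; lens front at x = -102, z = 229 mm.
- view_point (a point): Centre of the camera's view: 120 mm straight in front of the lens, 160 mm above the worktop, right above the cross on the white disc. Axes of the camera head: -x is where it looks (35 degrees down), y level, z parallel to the camera's front face, pointing up and leaning 35 degrees from vertical away from the camera. The tube shall lie along this z, cap towards +z.
- petri: Bystander: round petri dish with a pink fill, 91 mm across, 15 mm high, left of the rack. Origin at the centre of its underside.
- film_roll: Bystander: white roll of film on a brown core, standing on end, 52 mm across, 48 mm high, near the camera stand, right of it. Origin at the centre of its underside.
Not all that is in view belongs to the job. What is shaped like the tube_orange but turquoise is not meant. Leave any turquoise look-alike of the tube_grey alone.

How it is judged:
By the outcome, as a careful person would: the job done as asked, in the order asked, and still so for the second after the job is handed in, while the arm keeps its last pose, push and grip.
It also fails if it takes over 38 s, if anything falls off the work surface, if the arm or the gripper's body presses on something with over 40 N, if the wrist force passes 120 N, or if a joint passes its speed limit or range.

## Working session

There is one attempt and no reset: what is moved stays moved. The work goes in short steps, Python scripts to look and compute and a tool call to move; the robot and the scene stay as the last step left them, time stands still between calls to the robot, and variables do not carry over. Pictures are saved under pics/ and viewed, at most 10 in all, crops included, and the job is handed in when it is done.

Besides the shell and the picture viewer there is one more tool, called after ">>>" by a JSON object that holds its "method" and its "body". arm_command: Moves the arm, as the interface text tells. Its arguments: {"type":"object","properties":{"rows":{"type":"string"},"jaw":{"type":"number"},"squeeze":{"type":"number"}},"required":["rows"]}

```bash
mkdir -p pics; cat > h.py <<'E'
import numpy as np, cv2
from bench import manip
def cam(n):
    m=manip.camera_model(n); f=200/np.tan(np.radians(m['vfov'])/2)
    return m,f,np.array(m['extrinsics'])
def ray(n,u,v,c=None):
    m,f,E=c or cam(n); d=np.array([(u-m['cx'])/f,-(v-m['cy'])/f,-1.]); R=E[:3,:3]
    return -R.T@E[:3,3], R.T@d
def onplane(n,u,v,z,c=None):
    o,d=ray(n,u,v,c); return o+d*(z-o[2])/d[2]
def atdepth(n,u,v,dep,c=None):
    o,d=ray(n,u,v,c); return o+d*dep
def proj(n,p,c=None):
    m,f,E=c or cam(n); q=E[:3,:3]@np.asarray(p)+E[:3,3]
    return m['cx']+f*q[0]/-q[2], m['cy']-f*q[1]/-q[2]
def snap(n,name):
    c=cam(n); im,d=manip.capture(n); cv2.imwrite(f'pics/{name}.png',im[:,:,::-1]); np.save(f'pics/{name}.npy',d); return c,im,d
E
python3 - <<'E'
from h import *
for n in('scene','top'):
    c,im,d=snap(n,n+'0'); print(n,c[0].keys(),c[0]['vfov'],c[0]['cx'],c[0]['cy'],ray(n,320,200)); print({k:v for k,v in c[0].items() if k not in('extrinsics',)})
s=manip.observe(); print(s)
E
```

```text
scene dict_keys(['vfov', 'cx', 'cy', 'extrinsics']) 54.63004650756112 323.9145976728544 210.93363014815841 (array([-0.22821466, -0.78496397,  0.73858863]), array([ 0.63400136,  0.61353061, -0.47172221]))
{'vfov': 54.63004650756112, 'cx': 323.9145976728544, 'cy': 210.93363014815841}
top dict_keys(['vfov', 'cx', 'cy', 'extrinsics']) 52.13715219299198 317.1022215007219 201.48616517122437 (array([ 0.49056014, -0.03263148,  1.4781707 ]), array([ 0.06482076, -0.01169187, -0.99786022]))
{'vfov': 52.13715219299198, 'cx': 317.1022215007219, 'cy': 201.48616517122437}
{'time_s': 0.1, 'joint_pos': array([1.06639879e+00, 3.13963653e-01, 4.50511015e-02, 1.30361961e+00,
       3.08065964e-05, 1.43119869e+00]), 'joint_velocities': array([ 0.00074736, -0.00348827,  0.00366084,  0.00058487,  0.00120646,
        0.00141581]), 'joint_torque': array([ 1.92698142e-03, -4.81724310e+01,  2.99244851e+01,  1.28314801e-02,
       -1.30294079e-04, -5.84596094e-06]), 'position': array([0.20487967, 0.53669741, 0.20495931]), 'ee_rot': array([-3.13987800e+00, -2.72038363e-04,  2.77679250e+00]), 'force': array([ 0.28155933,  0.11285664, -0.90987525]), 'wrist_torque': array([-0.00146878,  0.01603298, -0.02198156]), 'gripper_force': 0.0, 'opening': 0.08561452232105866}
```

View pics/top0.png

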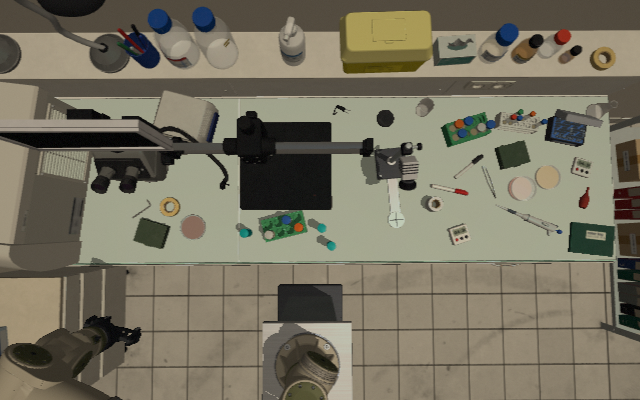

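View pics/scene0.png

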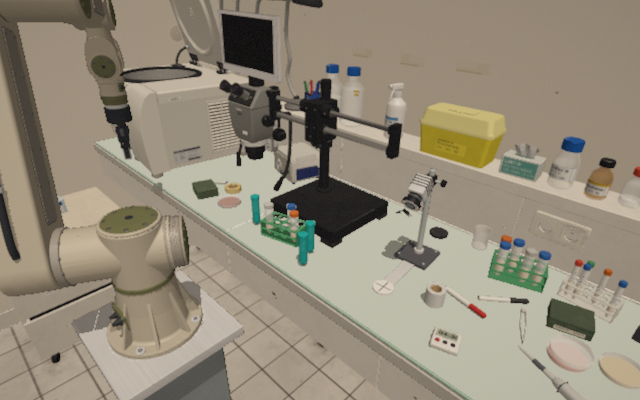

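```bash
python3 - <<'E'
from h import *
a=cv2.imread('pics/top0.png');b=cv2.imread('pics/scene0.png')
A=cv2.resize(a[140:265,230:430],(800,500),interpolation=cv2.INTER_CUBIC)
cv2.imwrite('pics/c1.png',A)
B=cv2.resize(b[180:305,240:440],(800,500),interpolation=cv2.INTER_CUBIC)
cv2.imwrite('pics/c2.png',B)
d=np.load('pics/top0.npy')
for u,v in[(396,219),(246,232),(322,228),(331,245),(284,226),(286,219),(298,227),(269,235),(193,227),(435,204),(395,165),(300,147)]:
    print(u,v,atdepth('top',u,v,d[v,u]).round(3))
E
```

```text
396 219 [ 0.516 -0.323  0.006]
246 232 [0.474 0.198 0.114]
322 228 [ 0.486 -0.055  0.115]
331 245 [ 0.429 -0.084  0.115]
284 226 [0.493 0.076 0.06 ]
286 219 [0.516 0.065 0.123]
298 227 [0.49  0.025 0.118]
269 235 [0.464 0.122 0.111]
193 227 [0.492 0.406 0.008]
435 204 [ 0.57  -0.468 -0.004]
395 165 [ 0.711 -0.322  0.01 ]
300 147 [0.704 0.007 0.39 ]
```

View pics/c1.png

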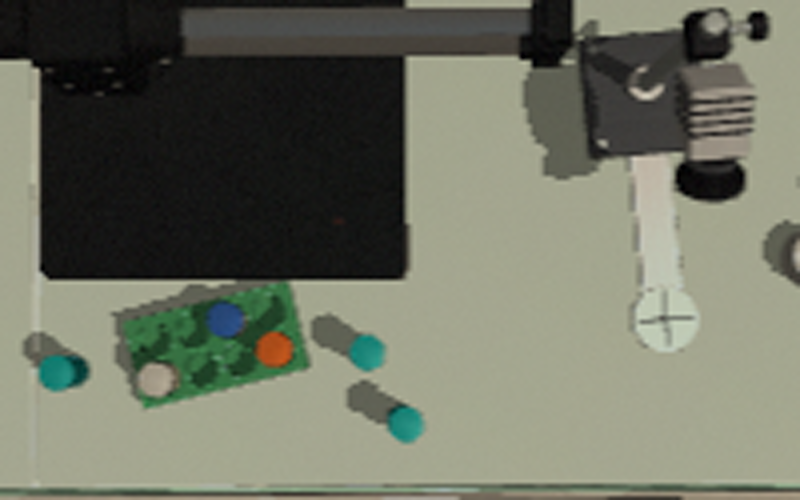

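View pics/c2.png

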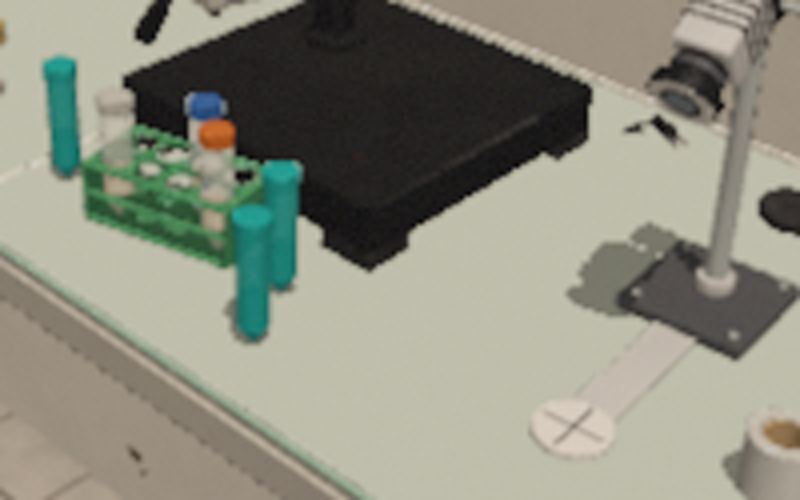

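Top crop: orange cap at full-picture px (299,227), blue (286,220), grey (269,235) in the near rack. The turquoise look-alikes stand at (246,232), (322,228) and (331,245). Only the first has an orange cap in the three-tube rack, and the crop confirms it. Moving above it now.

>>> {"method": "arm_command", "body": {"rows": "30 -51 5 -6; 60 -102 10 -12; 90 -153 15 -18; 120 -204 20 -24; 150 -255 25 -30; 180 -306 30 -36; 210 -357 30 -42; 240 -408 30 -48", "jaw": 1}}

```text
time_s: 1.1
position: [0.4457, 0.1274, 0.2357]
ee_rot: [3.141, -0.0, 1.936]
force: [0.7, 0.7, 0.9]
opening: 0.0853
gripper_force: 0.0
```

>>> {"method": "arm_command", "body": {"rows": "22 -50 0 -3; 45 -104 0 -6; 45 -104 0 -6; 45 -104 0 -6"}}

```text
time_s: 1.6
position: [0.4896, 0.0253, 0.2354]
ee_rot: [-3.14, -0.001, 1.834]
force: [-0.2, 0.2, -0.2]
opening: 0.085
gripper_force: 0.0
```

```bash
python3 - <<'E'
from h import *
s=manip.observe(); print(s['time_s'],s['position'],s['ee_rot'],s['joint_pos'])
c,im,d=snap('wrist','w1'); print(ray('wrist',320,200,c))
E
```

```text
1.6 [0.48956541 0.02528537 0.23535243] [-3.14038848e+00 -9.68621259e-04  1.83369650e+00] [-1.12632559e-01  1.42233352e-01 -1.01610466e-01  1.32842802e+00
  4.59468464e-04  1.19526267e+00]
(array([0.47138401, 0.08717124, 0.40354267]), array([ 0.05926808, -0.25094786, -0.96620304]))
```

View pics/w1.png

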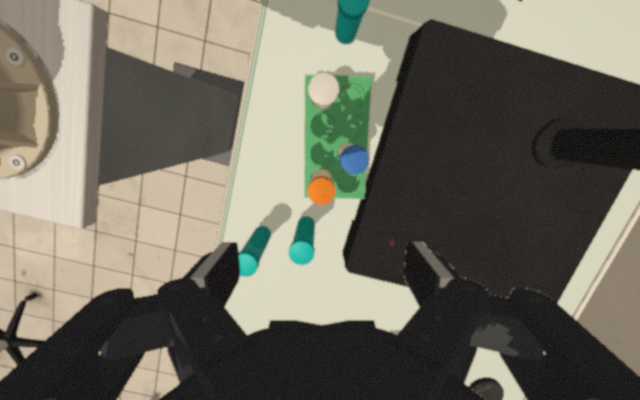

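```bash
python3 - <<'E'
from h import *
im=cv2.imread('pics/w1.png'); d=np.load('pics/w1.npy'); c=cam('wrist')
hsv=cv2.cvtColor(im,cv2.COLOR_BGR2HSV)
def blobs(m,a=60):
    n,l,s,ce=cv2.connectedComponentsWithStats(m.astype(np.uint8)); return [(s[i],ce[i]) for i in range(1,n) if s[i][4]>a]
H,S,V=cv2.split(hsv)
P={}
for nm,m in(('orange',(H<16)&(S>170)&(V>120)),('blue',(H>100)&(H<125)&(S>130)&(V>80)),('teal',(H>82)&(H<96)&(S>120)&(V>150))):
    for s,ce in blobs(m):
        if nm=='orange' and ce[0]>350: continue
        p=onplane('wrist',ce[0],ce[1],.118,c); u,v=map(int,ce); print(nm,s,ce.round(1),p.round(4),atdepth('wrist',u,v,d[v,u],c).round(4))
p=onplane('wrist',323.5,88,.118,c);print('grey',p.round(4),atdepth('wrist',323.5,88,d[88,323],c))
for u,v in[(450,100),(390,245),(420,180),(335,110)]: print(u,v,atdepth('wrist',u,v,d[v,u],c).round(3))
# green rack rect
g=((H>55)&(H<80)&(S>100)&(V>60)).astype(np.uint8); g=cv2.morphologyEx(g,cv2.MORPH_CLOSE,np.ones((9,9)))
n,l,s,ce=cv2.connectedComponentsWithStats(g); i=1+np.argmax(s[1:,4]); pts=np.argwhere(l==i)[:,::-1].astype(np.float32)
W=np.array([onplane('wrist',u,v,.057,c)[:2] for u,v in pts],np.float32); r=cv2.minAreaRect(W*1000); print(r)
# top view camera stand
t=cv2.imread('pics/top0.png'); T=cam('top'); td=np.load('pics/top0.npy')
Hs=cv2.cvtColor(t,cv2.COLOR_BGR2HSV)
roi=t[185:235,380:412].astype(int); print(roi[34,::2].tolist()); print(roi[10,::2].tolist())
E
```

```text
orange [308 177  27  27 562] [321. 190.] [0.487  0.0245 0.118 ] [0.4857 0.0253 0.1182]
blue [340 146  28  28 577] [354.  159.4] [0.5115 0.0647 0.118 ] [0.5104 0.0648 0.118 ]
teal [290 242  24  22 424] [301.  252.3] [ 0.484  -0.0512  0.118 ] [ 0.484  -0.052   0.1155]
teal [239 254  18  22 318] [246.8 264.4] [ 0.4277 -0.0821  0.118 ] [ 0.426  -0.0844  0.1138]
grey [0.463  0.1229 0.118 ] [0.46305397 0.12279444 0.11861138]
450 100 [0.607 0.155 0.065]
390 245 [ 0.597 -0.034  0.069]
420 180 [0.607 0.057 0.063]
335 110 [0.481 0.11  0.057]
((493.6816101074219, 75.91899871826172), (77.0268325805664, 146.63946533203125), 14.268200874328613)
[[142, 166, 163], [143, 166, 164], [143, 166, 164], [143, 166, 164], [133, 148, 146], [179, 199, 190], [167, 186, 177], [122, 136, 132], [93, 103, 99], [112, 122, 118], [111, 122, 118], [111, 123, 119], [172, 189, 182], [143, 165, 163], [143, 165, 163], [143, 166, 164]]
[[143, 166, 163], [142, 166, 164], [142, 165, 163], [143, 166, 163], [136, 156, 155], [172, 188, 192], [172, 189, 191], [175, 191, 192], [176, 193, 193], [159, 175, 174], [142, 165, 164], [142, 167, 164], [142, 166, 164], [142, 166, 164], [144, 168, 165], [141, 165, 163]]
```

```bash
python3 - <<'E'
from h import *
d=np.load('pics/w1.npy'); c=cam('wrist')
for v in(160,175,190,205,220,235):
    print(v,[(u,*(atdepth('wrist',u,v,d[v,u],c)*1000).round().astype(int)) for u in range(350,415,6)])
E
```

```text
160 [(350, np.int64(508), np.int64(63), np.int64(117)), (356, np.int64(514), np.int64(65), np.int64(118)), (362, np.int64(520), np.int64(66), np.int64(118)), (368, np.int64(526), np.int64(68), np.int64(117)), (374, np.int64(549), np.int64(64), np.int64(36)), (380, np.int64(550), np.int64(68), np.int64(64)), (386, np.int64(557), np.int64(70), np.int64(63)), (392, np.int64(565), np.int64(72), np.int64(63)), (398, np.int64(572), np.int64(74), np.int64(64)), (404, np.int64(579), np.int64(76), np.int64(64)), (410, np.int64(586), np.int64(78), np.int64(65))]
175 [(350, np.int64(529), np.int64(32), np.int64(4)), (356, np.int64(537), np.int64(34), np.int64(4)), (362, np.int64(535), np.int64(44), np.int64(58)), (368, np.int64(549), np.int64(42), np.int64(28)), (374, np.int64(550), np.int64(48), np.int64(61)), (380, np.int64(556), np.int64(50), np.int64(64)), (386, np.int64(563), np.int64(52), np.int64(64)), (392, np.int64(570), np.int64(54), np.int64(65)), (398, np.int64(577), np.int64(56), np.int64(65)), (404, np.int64(585), np.int64(58), np.int64(64)), (410, np.int64(592), np.int64(60), np.
[... 1540 characters left out ...]
64(597), np.int64(0), np.int64(64)), (404, np.int64(605), np.int64(2), np.int64(64)), (410, np.int64(612), np.int64(4), np.int64(63))]
235 [(350, np.int64(549), np.int64(-47), np.int64(34)), (356, np.int64(551), np.int64(-34), np.int64(64)), (362, np.int64(558), np.int64(-32), np.int64(63)), (368, np.int64(566), np.int64(-30), np.int64(63)), (374, np.int64(574), np.int64(-28), np.int64(63)), (380, np.int64(581), np.int64(-26), np.int64(63)), (386, np.int64(589), np.int64(-24), np.int64(63)), (392, np.int64(597), np.int64(-22), np.int64(64)), (398, np.int64(604), np.int64(-20), np.int64(63)), (404, np.int64(612), np.int64(-18), np.int64(64)), (410, np.int64(619), np.int64(-15), np.int64(65))]
```

>>> {"method": "arm_command", "body": {"rows": "-1 -1 -40 -1; -1 -1 -90 -1; -1 -1 -135 -1; -1 -1 -160 -1; -1 -1 -171 -1; -1 -1 -171 -1", "jaw": 0.75}}

```text
time_s: 2.4
position: [0.4887, 0.0252, 0.0648]
ee_rot: [-3.141, -0.0, 1.819]
force: [0.7, 0.4, -0.0]
opening: 0.0642
gripper_force: 0.0
```

>>> {"method": "arm_command", "body": {"rows": "0 0 0 0; 0 0 0 0; 0 0 0 0; 0 0 0 0; 0 0 0 0; 0 0 0 0", "jaw": 0, "squeeze": 25}}

```text
time_s: 3.15
position: [0.4901, 0.024, 0.066]
ee_rot: [3.139, 0.001, 1.817]
force: [-1.0, 0.2, 6.1]
opening: 0.026
gripper_force: 24.4
```

>>> {"method": "arm_command", "body": {"rows": "0 0 15 0; 0 0 40 0; 0 0 75 0; 0 0 110 0; 0 0 135 0; 0 0 145 0; 0 -30 150 8; 0 -60 150 16"}}

```text
time_s: 4.15
position: [0.489, -0.0362, 0.2149]
ee_rot: [3.142, 0.0, 2.102]
force: [-0.2, 0.0, -0.2]
opening: 0.0252
gripper_force: 24.7
```

>>> {"method": "arm_command", "body": {"rows": "-4 -25 0 10; -9 -55 0 20; -14 -85 0 30; -19 -115 0 40; -24 -140 0 50; -28 -160 0 60; -30 -165 0 62; -30 -165 0 62"}}

```text
time_s: 5.15
position: [0.4586, -0.201, 0.2142]
ee_rot: [3.141, -0.001, -3.107]
force: [-0.7, -0.7, 0.0]
opening: 0.0256
gripper_force: 24.7
```

```bash
python3 - <<'E'
from h import *
s=manip.observe(); print(s['time_s'],s['position'],s['ee_rot'],s['force'],s['gripper_force'],s['joint_pos'])
c,im,d=snap('wrist','w2'); c2,im2,d2=snap('scene','s2')
a=cv2.imread('pics/w2.png'); b=cv2.imread('pics/s2.png')
cv2.imwrite('pics/v2.png',np.vstack([a[:, :][:400,:],np.zeros((0,640,3),np.uint8)])); 
B=cv2.resize(b[170:300,270:478],(640,400),interpolation=cv2.INTER_CUBIC)
cv2.imwrite('pics/v2.png',cv2.resize(np.hstack([a,B]),(800,250)) if 0 else cv2.resize(np.vstack([a[:300],B[:300]]),(640,600)))
E
```

```text
5.15 [ 0.45858371 -0.20101117  0.21422853] [ 3.14060113e+00 -1.12871151e-03 -3.10664311e+00] [-0.67519791 -0.68092811  0.01537191] 24.69398260116577 [-5.73680761e-01  1.67969511e-01 -1.22411784e-01  1.28190796e+00
  1.68144342e-04 -6.08629866e-01]
```

View pics/v2.png

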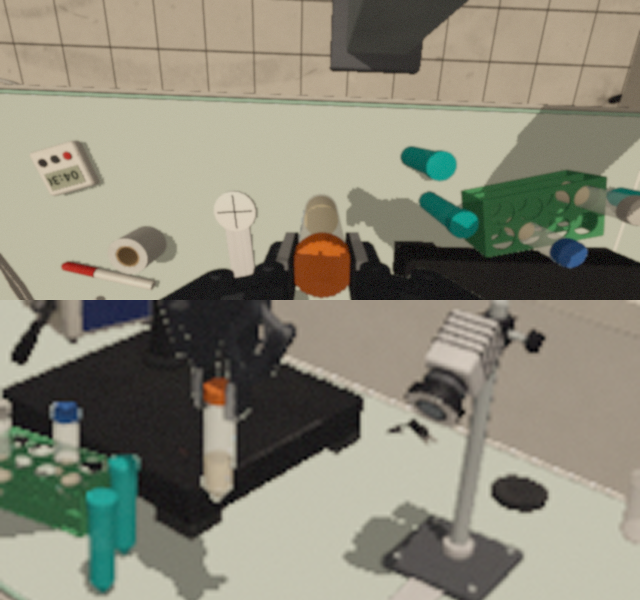

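```bash
python3 - <<'E'
from h import *
s=manip.observe()
im=cv2.imread('pics/w2.png'); c=cam('wrist')
hsv=cv2.cvtColor(im,cv2.COLOR_BGR2HSV);H,S,V=cv2.split(hsv)
print(hsv[200,222],hsv[250,240],hsv[200,170])
m=((S<28)&(V>185)).astype(np.uint8); m[:185]=0;m[:, :205]=0;m[:,262:]=0;m[280:]=0
n,l,st,ce=cv2.connectedComponentsWithStats(m); i=1+np.argmax(st[1:,4]); m=(l==i).astype(np.uint8); print(st[i])
f=cv2.morphologyEx(m,cv2.MORPH_CLOSE,np.ones((7,7)))
P=np.array([onplane('wrist',u,v,.006,c)[:2] for v,u in np.argwhere(f)])*1000
# disc: pixels' convex circle on upper part
x0=P[:,0].min(); Q=P[P[:,0]<x0+40].astype(np.float32); h=cv2.convexHull(Q)[:,0]
h=h[h[:,0]<x0+30]; A=np.c_[2*h,np.ones(len(h))]; sol=np.linalg.lstsq(A,(h**2).sum(1),rcond=None)[0]; r=np.sqrt(sol[2]+sol[:2]@sol[:2]); print('disc',sol[:2],r)
# strip rows midpoints
mid=[]
for v in range(238,272):
    u=np.where(f[v])[0]
    if len(u)>8:
        a=onplane('wrist',u[0]-.5,v,.005,c)*1000; b=onplane('wrist',u[-1]+.5,v,.005,c)*1000; mid.append([*(a+b)[:2]/2,np.hypot(*(a-b)[:2])])
mid=np.array(mid);
print(mid[::5].round(1)); k=np.polyfit(mid[:,0],mid[:,1],1); print('strip yaw',np.degrees(np.arctan(k[0])), 'yaw from disc to strip far', np.degrees(np.arctan2(mid[-8:,1].mean()-sol[1],mid[-8:,0].mean()-sol[0])))
# cross
dk=((V<150)&(cv2.dilate(f,np.ones((1,1)))>0)).astype(np.uint8); dk[232:]=0
E=np.array([onplane('wrist',u,v,.006,c)[:2] for v,u in np.argwhere(dk)])*1000; print('cross',E.mean(0),E.min(0),E.max(0),len(E))
# top view
t=cv2.imread('pics/top0.png').astype(int); T=cam('top'); 
g=((t[...,2]-t[...,1]>-6)&(t[...,0]>150)); mid=[]
for v in range(181,208):
    u=np.where(g[v,380:410])[0]+380
    a=onplane('top',u.min()-.5,v,.005,T)*1000; b=onplane('top',u.max()+.5,v,.005,T)*1000; mid.append([*(a+b)[:2]/2,np.hypot(*(a-b)[:2])])
mid=np.array(mid); print(mid[::5].round(1)); print('top strip yaw',np.degrees(np.arctan(np.polyfit(mid[:,0],mid[:,1],1)[0])))
E
```

```text
[ 21  32 215] [ 19  36 204] [ 28  33 191]Traceback (most recent call last):
  File "<stdin>", line 7, in <module>
    return _wrapfunc(a, 'argmax', axis=axis, out=out, **kwds)
    return bound(*args, **kwds)
ValueError: attempt to get argmax of an empty sequence
```

```bash
python3 - <<'E'
from h import *
im=cv2.imread('pics/w2.png'); c=cam('wrist')
hsv=cv2.cvtColor(im,cv2.COLOR_BGR2HSV);H,S,V=cv2.split(hsv)
m=((H<25)&(V>150)).astype(np.uint8); m[:185]=0;m[:, :205]=0;m[:,262:]=0;m[280:]=0
n,l,st,ce=cv2.connectedComponentsWithStats(m); i=1+np.argmax(st[1:,4]); m=(l==i).astype(np.uint8); print(st[i])
f=cv2.morphologyEx(m,cv2.MORPH_CLOSE,np.ones((7,7)))
top=f.copy(); top[228:]=0
h=cv2.convexHull(np.argwhere(top)[:,::-1].astype(np.int32))[:,0]; h=h[h[:,1]<226]
h=np.array([onplane('wrist',u,v,.006,c)[:2] for u,v in h])*1000
A=np.c_[2*h,np.ones(len(h))]; sol=np.linalg.lstsq(A,(h**2).sum(1),rcond=None)[0]; r=np.sqrt(sol[2]+sol[:2]@sol[:2]); print('disc',sol[:2],r)
mid=[]
for v in range(240,272):
    u=np.where(f[v])[0]
    if len(u)>8:
        a=onplane('wrist',u[0]-.5,v,.005,c)*1000; b=onplane('wrist',u[-1]+.5,v,.005,c)*1000; mid.append([*(a+b)[:2]/2,np.hypot(*(a-b)[:2])])
mid=np.array(mid)
print(mid[::5].round(1)); k=np.polyfit(mid[:,0],mid[:,1],1); print('strip yaw',np.degrees(np.arctan(k[0])), 'disc->strip end', np.degrees(np.arctan2(mid[-8:,1].mean()-sol[1],mid[-8:,0].mean()-sol[0])))
dk=((V<150)&(f>0)).astype(np.uint8); dk[232:]=0
print('cross px',np.argwhere(dk).mean(0)[::-1])
E=np.array([onplane('wrist',u,v,.006,c)[:2] for v,u in np.argwhere(dk)])*1000; print('cross',E.mean(0),E.min(0),E.max(0),len(E))
t=cv2.imread('pics/top0.png').astype(int); T=cam('top')
g=((t[...,2]-t[...,1]>-9)&(t[...,0]>150)); mid=[]
for v in range(181,206):
    u=np.where(g[v,383:408])[0]+383
    if len(u)<5: continue
    a=onplane('top',u.min()-.5,v,.005,T)*1000; b=onplane('top',u.max()+.5,v,.005,T)*1000; mid.append([*(a+b)[:2]/2,np.hypot(*(a-b)[:2])])
mid=np.array(mid); print(mid[::5].round(1)); print('top strip yaw',np.degrees(np.arctan(np.polyfit(mid[:,0],mid[:,1],1)[0])))
print('top cross',onplane('top',396.5,219.7,.006,T))
E
```

```text
[ 213  190   44   87 2520]
disc [ 513.19006183 -324.38884525] 31.21230176499857
[[ 557.7 -320.4   39.9]
 [ 565.7 -320.7   40.1]
 [ 573.8 -320.3   38.8]
 [ 581.9 -319.9   37.5]
 [ 590.1 -318.    39.2]
 [ 598.4 -318.3   36.3]
 [ 606.8 -317.1   30.4]]
strip yaw 3.916122746978108 disc->strip end 4.017820008248904
cross px [237.14285714 210.57142857]
cross [ 512.00728407 -320.84542751] [ 505.77497144 -326.78028552] [ 514.30439858 -295.17311615] 7
[[ 653.6 -313.1   36.3]
 [ 635.4 -314.6   32.6]
 [ 617.3 -316.1   36.2]
 [ 599.1 -317.6   32.6]
 [ 581.  -319.1   36.2]]
top strip yaw 4.523393346532313
top cross [ 0.51340462 -0.32486895  0.006     ]
```

>>> {"method": "arm_command", "body": {"rows": "0 0 -40 2.3; 0 0 -85 2.3; 0 0 -120 2.3; 0 0 -140 2.3; 0 0 -146 2.3; 0 0 -150 2.3; 0 0 -152 2.3; 0 0 -152 2.3", "squeeze": 20}}

```text
time_s: 6.25
position: [0.4596, -0.201, 0.0634]
ee_rot: [-3.141, 0.001, -3.065]
force: [0.4, 0.3, 0.4]
opening: 0.0256
gripper_force: 24.7
```

>>> {"method": "arm_command", "body": {"rows": "0 0 -3 0; -6 0 -3 0; -12 -1 -4 0; -18 -1 -5 0; -23 -2 -6 0; -28 -2 -8 0; -34 -3 -10 0; -34 -3 -10 0"}}

```text
time_s: 7.25
position: [0.428, -0.2057, 0.0563]
ee_rot: [-3.137, 0.006, -3.065]
force: [0.1, 0.0, 16.9]
opening: 0.0259
gripper_force: 32.8
```

```bash
cat > t.py <<'E'
from h import *
import sys
k=sys.argv[1]; s=manip.observe(); print(s['time_s'],s['position'],s['force'],s['wrist_torque'],s['gripper_force'],s['opening'])
snap('wrist','w'+k); snap('scene','s'+k)
a=cv2.imread(f'pics/w{k}.png'); b=cv2.imread(f'pics/s{k}.png')
p=s['position']; u,v=map(int,proj('scene',p)); u0=min(max(u-55,0),530); v0=min(max(v-35,0),330)
B=cv2.resize(b[v0:v0+70,u0:u0+110],(800,509)[:2],interpolation=cv2.INTER_CUBIC)
B=cv2.resize(B,(560,356)); A=cv2.resize(a[150:340,220:420],(240,228)); C=np.zeros((356,800,3),np.uint8); C[:,:560]=B; C[:228,560:]=A
cv2.imwrite(f'pics/v{k}.png',C); print('crop origin',u0,v0,'scale',560/110)
E
python3 t.py 3
```

```text
7.25 [ 0.42796198 -0.20573586  0.05631263] [ 0.0923715   0.03500451 16.90181411] [ 0.41033842 -0.07132705  0.00408857] 32.815566658973694 0.02593009889039364
crop origin 277 232 scale 5.090909090909091
```

View pics/v3.png

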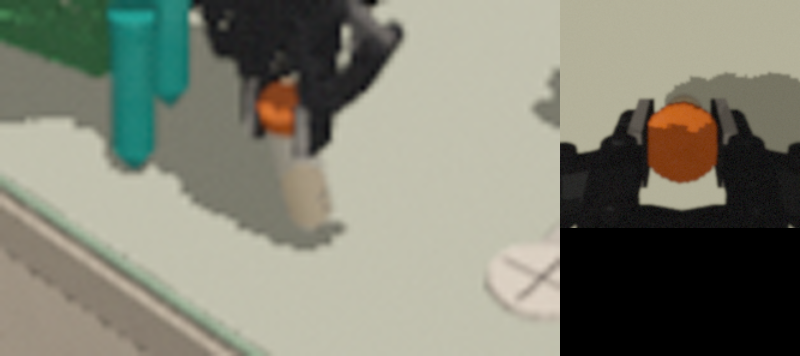

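```bash
cat > ax.py <<'E'
from h import *
def axis(k,pose,psi=4.3,tipx=None):
    # rays of silhouette midline (scene view) cut with the vertical plane through the TCP, normal = closing axis
    im=cv2.imread(f'pics/s{k}.png'); n=np.array([-np.sin(np.radians(psi)),np.cos(np.radians(psi)),0]); u=np.array([np.cos(np.radians(psi)),np.sin(np.radians(psi)),0])
    c=cam('scene'); H,S,V=cv2.split(cv2.cvtColor(im,cv2.COLOR_BGR2HSV))
    o=((H<16)&(S>150)&(V>70)).astype(np.uint8); x,y=map(int,proj('scene',pose,c)); M=np.zeros_like(o); M[y-45:y+45,x-45:x+45]=1; o*=M
    ce=np.argwhere(o).mean(0)[::-1]
    def cut(px):
        a,d=ray('scene',*px,c); t=n@(np.asarray(pose)-a)/(n@d); q=a+t*d-np.asarray(pose); return np.array([u@q,q[2]+pose[2]])
    cap=cut(ce); print('cap px',ce.round(1),'along u from tcp, z:',(cap*1000).round(1))
    for t in tipx or []:
        p=cut(t); v=cap-p; print('pt',t,(p*1000).round(1),'dist to cap',round(1000*np.hypot(*v),1),'tilt',round(np.degrees(np.arctan2(-v[0],v[1])),1))
E
python3 -c "
from ax import *
axis('3',[0.428,-0.2057,0.0563],tipx=[(277+315/5.09,232+224/5.09),(277+306/5.09,232+190/5.09)])
im=cv2.imread('pics/w3.png');H,S,V=cv2.split(cv2.cvtColor(im,cv2.COLOR_BGR2HSV))
d=np.load('pics/w3.npy');c=cam('wrist')
o=(H<16)&(S>150)&(V>90);o[:200]=0;o[320:]=0;o[:,:270]=0;o[:,380:]=0
P=np.array([atdepth('wrist',u,v,d[v,u],c) for v,u in np.argwhere(o)])*1000
b=V[o]; T=P[b>np.percentile(V[o],70)]
print(len(P),P.mean(0),P.min(0),P.max(0)); 
for Q in(P,T):
  C=Q.mean(0); U,s,W=np.linalg.svd(Q-C); print(C,W[2],s/np.sqrt(len(Q)))
"
```

```text
cap px [331.1 252.8] along u from tcp, z: [-11.1 112. ]
pt (338.8860510805501, 276.00785854616896) [30.8  5. ] dist to cap 114.9 tilt 21.4
pt (337.11787819253436, 269.328094302554) [20.4 36.1] dist to cap 82.2 tilt 22.6
3173 [ 422.12770158 -207.24117352  112.80368312] [ 360.31132284 -220.69066763   83.4272395 ] [ 436.82345967 -194.09734217  224.04991651]
[ 422.12770158 -207.24117352  112.80368312] [-0.14170283  0.98390633 -0.10885146] [8.60685883 7.09630268 6.78585323]
[ 414.06179656 -208.32453757  110.07945649] [0.89511756 0.06934307 0.44040446] [7.24331575 5.98966162 3.01700647]
```

>>> {"method": "arm_command", "body": {"rows": "-5 0 -2 0; -10 -1 -4.5 0; -14 -1 -7 0; -18 -1 -9 0; -18 -1 -9 0; -18 -1 10 0; -18 -1 60 0; -18 -1 90 0"}}

```text
time_s: 8.35
position: [0.408, -0.2055, 0.1454]
ee_rot: [-3.14, 0.002, -3.065]
force: [-0.1, 0.3, -0.4]
opening: 0.0257
gripper_force: 35.7
```

>>> {"method": "arm_command", "body": {"rows": "0 0 10 0; 0 0 10 0; 0 0 10 0", "squeeze": 35}}

```text
time_s: 8.72
position: [0.4064, -0.2042, 0.1514]
ee_rot: [3.14, -0.002, -3.065]
force: [-0.2, -0.3, -0.4]
opening: 0.0262
gripper_force: 35.7
```

```bash
python3 t.py 4
```

```text
8.725 [ 0.40635077 -0.20421748  0.15142163] [-0.22510187 -0.31966178 -0.39569575] [ 0.02645834  0.03202817 -0.06345846] 35.74065685272217 0.026171347197608864
crop origin 273 207 scale 5.090909090909091
```

View pics/v4.png

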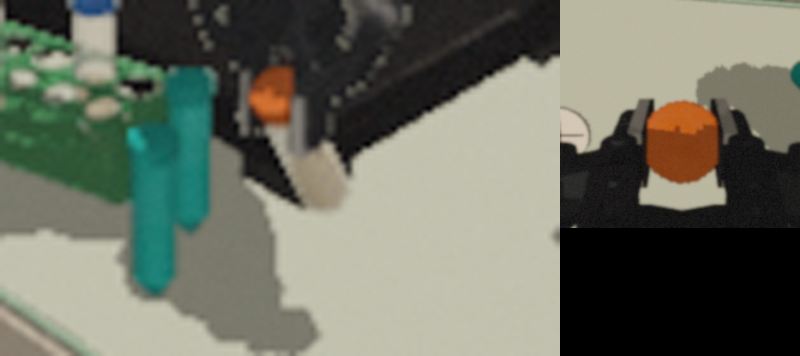

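```bash
cat > fit.py <<'E'
from h import *
from scipy.optimize import least_squares
def fit(tcp,tilt0=35,psi=4.3,N=4):
    """cylinder axis from depth of the scene + wrist views; unknown: tilt, side lean, offset of the axis at pinch height"""
    tcp=np.asarray(tcp); a=np.radians(psi); u=np.array([np.cos(a),np.sin(a),0]); n=np.array([-np.sin(a),np.cos(a),0]); z=np.array([0,0,1.])
    B=np.stack([u,n,z]); pin=tcp+[0,0,.021]
    ax=lambda t,w:(lambda v:v/np.linalg.norm(v))(np.array([-np.tan(t),np.tan(w),1]))
    clouds={}
    for cn in('scene','wrist'):
        c=cam(cn); Ds=[];
        for _ in range(N): im,d=manip.capture(cn); Ds.append(d)
        D=np.array(Ds); print(cn,'depth noise mm',1000*np.median(D.std(0)))
        D=np.median(D,0); hsv=cv2.cvtColor(im,cv2.COLOR_RGB2HSV); H,S,V=[x.astype(int) for x in cv2.split(hsv)]
        m,f,E=c; vv,uu=np.mgrid[:400,:640]; d=np.stack([(uu-m['cx'])/f,-(vv-m['cy'])/f,-np.ones_like(uu,float)],-1)*D[...,None]
        P=(d-E[:3,3])@E[:3,:3]; Q=(P-pin)@B.T
        v=ax(np.radians(tilt0),0); s=Q@v; rad=np.linalg.norm(Q-s[...,None]*v,axis=-1)
        org=(H<16)&(S>150)&(V>60); body=(V>110)&(S<90)&(H<35)
        er=lambda q:cv2.erode(q.astype(np.uint8),np.ones((3,3)))>0
        cap=er(org&(rad<.024)&(s>0)&(s<.05)); bod=er(body&(rad<.022)&(s<-.02)&(s>-.09))
        clouds[cn]=(Q[cap],Q[bod]); print(cn,cap.sum(),bod.sum())
    def res(p,which=('scene','wrist')):
        v=ax(p[0],p[1]); o=np.array([p[2],p[3],0]); out=[]
        for k in which:
            C,Bd=clouds[k]
            for q,r in((C,.015),(Bd,.0135)):
                if len(q)<8: continue
                s=(q-o)@v; e=np.linalg.norm(q-o-s[:,None]*v,axis=1)-r
                if r==.015: e=np.minimum(e,0.003*np.ones_like(e)); e=np.where(s>p[4]-.0015,np.where(e<0,s-p[4],e),e)  # cap top face
                else: e=e[s>p[4]-.100]
                w=1/np.sqrt(len(q)); out.append(np.resize(e,len(q))*w if len(e) else np.zeros(len(q)))
        return np.concatenate(out)
    for wh in(('scene','wrist'),('scene',)):
        r=least_squares(res,[np.radians(tilt0),0,0,0,.036],args=(wh,),loss='soft_l1',f_scale=.0003,diff_step=1e-3)
        p=r.x; print(wh,'tilt %.1f side %.1f off u %.1f n %.1f top s %.1f'%(np.degrees(p[0]),np.degrees(p[1]),*(p[2:]*1000)),'rms',1000*np.sqrt((r.fun**2).mean()*len(r.fun)))
    return B,pin,clouds
E
python3 - <<'E'
from fit import *
s=manip.observe(); B,pin,cl=fit(s['position'])
q=cl['scene'][1]; print((q[np.argsort(q[:,2])][:3]*1000).round(1))
for k in cl:
  for q in cl[k]:
    if len(q): print(k,(q.mean(0)*1000).round(1),(q.min(0)*1000).round(1),(q.max(0)*1000).round(1))
from ax import axis
axis('4',s['position'],tipx=[(273+325/5.09,207+205/5.09),(273+310/5.09,207+172/5.09)])
E
```

```text
scene depth noise mm 1.8772441
scene 36 38
wrist depth noise mm 0.71682024
wrist 2331 0
('scene', 'wrist') tilt 35.5 side 3.5 off u 7.7 n 3.6 top s 41.6 rms 2.5698054228527285
('scene',) tilt 34.6 side 4.6 off u 9.1 n 3.9 top s 43.3 rms 1.763328639144252
[[ 23.7  -2.1 -45.2]
 [ 26.6  -6.8 -44.5]
 [ 27.6  -9.4 -43.8]]
scene [-13.4  -1.2  36.9] [-20.5 -10.1  29.8] [-4.3  8.9 42. ]
scene [ 23.   -8.8 -32.3] [ 13.2 -13.5 -45.2] [ 34.6  -2.1 -20.3]
wrist [-9.7 -1.5 37.6] [-19.3 -14.5  32. ] [-0.8 11.  42.7]
cap px [326.2 225.1] along u from tcp, z: [-10.8 209.9]
pt (336.8506876227898, 247.27504911591356) [ 39.9 113.4] dist to cap 109.0 tilt 27.7
pt (333.90373280943027, 240.7917485265226) [ 25.1 142.9] dist to cap 76.1 tilt 28.1
```

>>> {"method": "arm_command", "body": {"rows": "0 0 15 -10; 0 0 30 -20; 0 0 30 -30; 0 0 30 -40; 0 0 30 -50; 0 0 30 -50; 0 0 30 -50"}}

```text
time_s: 10.1
position: [0.4072, -0.2048, 0.1828]
ee_rot: [3.141, 0.0, 2.349]
force: [-0.2, 0.1, -0.2]
opening: 0.0256
gripper_force: 35.7
```

```bash
python3 - <<'E'
from h import *
s=manip.observe(); p=s['position']; print(s['time_s'],p,np.degrees(s['ee_rot']))
ims=[];Ds=[]
for _ in range(6): im,d=manip.capture('scene'); ims.append(im.astype(float)); Ds.append(d)
im=np.mean(ims,0)[:,:,::-1].astype(np.uint8); cv2.imwrite('pics/s5.png',im); np.save('pics/s5.npy',np.median(Ds,0)); 
u,v=map(int,proj('scene',p)); u0,v0=u-40,v-32; print(u0,v0)
cv2.imwrite('pics/v5.png',cv2.resize(im[v0:v0+60,u0:u0+80],(800,600),interpolation=cv2.INTER_CUBIC))
E
```

```text
10.1 [ 0.40716377 -0.20479709  0.18283686] [1.79994094e+02 2.64635891e-03 1.34562618e+02]
288 200
```

View pics/v5.png

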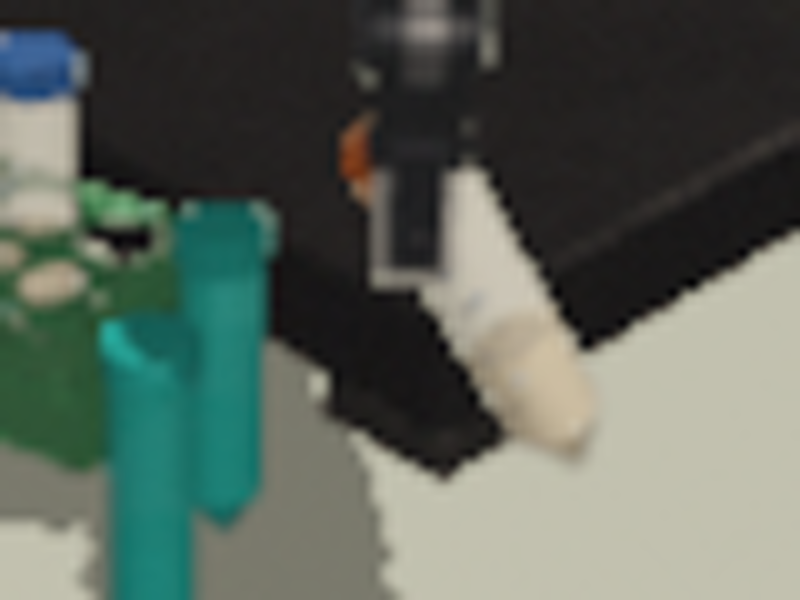

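```bash
cat > cut.py <<'E'
from h import *
def cut(pts,pose,psi):
    c=cam('scene'); a=np.radians(psi); n=np.array([-np.sin(a),np.cos(a),0]); u=np.array([np.cos(a),np.sin(a),0]); out=[]
    for px in pts:
        o,d=ray('scene',*px,c); q=o+d*(n@(pose-o)/(n@d))-pose; out.append([1000*u@q,1000*q[2]])
    return np.array(out)
E
python3 - <<'E'
from cut import *
im=cv2.imread('pics/s5.png'); pose=np.array([.40716,-.2048,.18284]); u0,v0=288,200
g=cv2.cvtColor(im,cv2.COLOR_BGR2GRAY).astype(float)
def sub(v,a,b,sgn): # subpixel half-level crossing along a row (from a to b, tube inside)
    r=g[v,a:b+1]; th=(r.min()+r.max())/2
    i=[k for k in range(len(r)-1) if (r[k]-th)*(r[k+1]-th)<=0]; k=i[-1] if sgn>0 else i[0]
    return a+k+(th-r[k])/(r[k+1]-r[k])
R=np.array([[sub(v,int(u0+e-4),int(u0+e+4),1),v] for v in range(v0+19,v0+33) for e in[48.7+(v-v0-17.5)*(9.3/17)]])
L=np.array([[sub(v,int(u0+e-3),int(u0+e+3),-1),v] for v in range(v0+31,v0+40) for e in[42.5+(v-v0-29)*(6/10.5)]])
for nm,E in(('R',R),('L',L)):
    C=cut(E,pose,-45.44); k=np.polyfit(C[:,1],C[:,0],1); print(nm,'tilt',np.degrees(np.arctan(-k[0])).round(2),'u at z=+20:',np.polyval(k,20).round(1),'resid',np.std(C[:,0]-np.polyval(k,C[:,1])).round(2), (E-[u0,v0]).round(1)[[0,-1]].tolist())
print('tip',cut([(u0+57.0,v0+45.7)],pose,-45.44), 'cap left corner/edge',cut([(u0+34,v0+15),(u0+36.5,v0+20.5)],pose,-45.44))
E
```

```text
R tilt 27.49 u at z=+20: 30.3 resid 0.46 [[49.0, 19.0], [56.1, 32.0]]
L tilt 27.97 u at z=+20: -3.4 resid 0.62 [[43.0, 31.0], [47.6, 39.0]]
tip [[ 44.67105786 -42.64777059]] cap left corner/edge [[-19.10726001  52.35977749]
 [-12.32239619  35.92682052]]
```

>>> {"method": "arm_command", "body": {"rows": "0 0 -50 0; 0 0 -100 0; 0 0 -130 0; 0 0 -139 0; -3 3 -142 0; -6 6 -145 0; -9 9 -149 0; -9 9 -149 0", "squeeze": 20}}

```text
time_s: 11.4
position: [0.3986, -0.1956, 0.036]
ee_rot: [3.141, 0.002, 2.347]
force: [-4.7, 4.8, 18.8]
opening: 0.026
gripper_force: 43.3
```

>>> {"method": "arm_command", "body": {"rows": "0 0 20 0; 0 0 70 0; 0 0 120 0; 0 0 149 0; 0 0 149 0; 0 0 149 0"}}

```text
time_s: 12.15
position: [0.3978, -0.1956, 0.1822]
ee_rot: [-3.142, -0.001, 2.346]
force: [0.2, -0.6, -0.8]
opening: 0.0259
gripper_force: 41.7
```

```bash
cat > side.py <<'E'
from cut import *
import sys
k=sys.argv[1]; s=manip.observe(); pose=s['position']; psi=np.degrees(s['ee_rot'][2])-180; print(s['time_s'],pose.round(4),psi)
im=np.mean([manip.capture('scene')[0].astype(float) for _ in range(6)],0)[:,:,::-1]; cv2.imwrite(f'pics/s{k}.png',im)
c=cam('scene'); u,v=proj('scene',pose,c); u0,v0=int(u)-40,int(v)-32
cv2.imwrite(f'pics/v{k}.png',cv2.resize(im[v0:v0+60,u0:u0+80].astype(np.uint8),(800,600),interpolation=cv2.INTER_CUBIC)); print('origin',u0,v0)
np.save(f'pics/side{k}.npy',np.r_[pose,psi,u0,v0])
E
python3 side.py 6
```

```text
12.15 [ 0.3978 -0.1956  0.1822] -45.591676308212556
origin 283 200[ WARN:0@9.238] global loadsave.cpp:1063 imwrite_ Unsupported depth image for selected encoder is fallbacked to CV_8U.
```

View pics/v6.png

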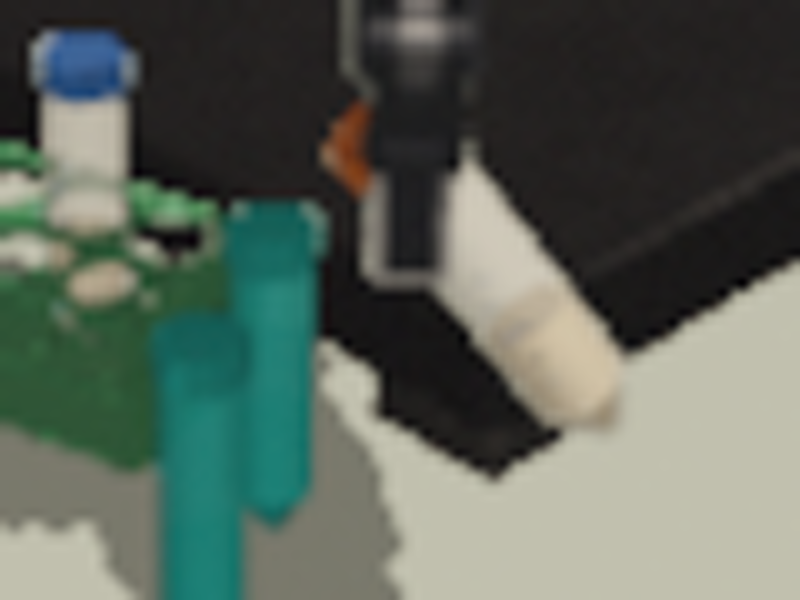

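The tube is now clearly more tilted, with its right edge running from crop (475,160) to (620,345) and its tip at (605,425). Measuring it numerically.

```bash
cat > edge.py <<'E'
from cut import *
def run(k,r0,r1,l0,l1,tip,rr,lr):
    im=cv2.imread(f'pics/s{k}.png'); D=np.load(f'pics/side{k}.npy'); pose,psi,u0,v0=D[:3],D[3],int(D[4]),int(D[5])
    g=cv2.cvtColor(im,cv2.COLOR_BGR2GRAY).astype(float); out=[]
    def sub(v,a,b,sgn):
        r=g[v,a:b+1]; th=(r.min()+r.max())/2
        i=[q for q in range(len(r)-1) if (r[q]-th)*(r[q+1]-th)<=0]; q=i[-1] if sgn>0 else i[0]
        return a+q+(th-r[q])/(r[q+1]-r[q])
    for nm,(p,q),rng,sg in(('R',(r0,r1),rr,1),('L',(l0,l1),lr,-1)):
        E=[]
        for v in range(*rng):
            e=p[0]+(v-p[1])*(q[0]-p[0])/(q[1]-p[1]); E.append([sub(v0+v,int(u0+e-3.5),int(u0+e+3.5),sg),v0+v])
        E=np.array(E); C=cut(E,pose,psi); kk=np.polyfit(C[:,1],C[:,0],1); rs=C[:,0]-np.polyval(kk,C[:,1]); ok=abs(rs)<1.5*max(np.std(rs),.4); kk=np.polyfit(C[ok,1],C[ok,0],1)
        out.append(kk); print(nm,'tilt %.2f'%np.degrees(np.arctan(-kk[0])),'u(z=20) %.1f'%np.polyval(kk,20),'resid %.2f'%np.std(rs),(E-[u0,v0]).round(1)[[0,-1]].tolist())
    m=(out[0]+out[1])/2; t=np.arctan(-m[0]); T=cut([(u0+tip[0],v0+tip[1])],pose,psi)[0]
    print('axis tilt %.2f'%np.degrees(t),'u=%.3f z + %.2f'%tuple(m),'width %.1f'%((np.polyval(out[0],0)-np.polyval(out[1],0))*np.cos(t)),'tip',T.round(1))
    return m,T
E
python3 - <<'E'
from edge import *
run('5',(48.4,17.),(57.5,34),(42,28.5),(48,39),(56.7,45.2),(19,33),(30,39))
run('6',(47,15.5),(61.5,34),(43.5,29),(53.5,40.5),(60,42.2),(17,34),(30,40))
E
```

```text
Traceback (most recent call last):
  File "edge.py", line 3, in run
    im=cv2.imread(f'pics/s{k}.png'); D=np.load(f'pics/side{k}.npy'); pose,psi,u0,v0=D[:3],D[3],int(D[4]),int(D[5])
                                       ~~~~~~~^^^^^^^^^^^^^^^^^^^^^
FileNotFoundError: [Errno 2] No such file or directory: 'pics/side5.npy'
```

```bash
python3 - <<'E'
from edge import *
np.save('pics/side5.npy',[.40716,-.2048,.18284,-45.44,288,200])
run('5',(48.4,17.),(57.5,34),(42,28.5),(48,39),(56.7,45.2),(19,33),(30,39))
run('6',(47,15.5),(61.5,34),(43.5,29),(53.5,40.5),(60,42.2),(17,34),(30,40))
D=np.load('pics/s5.npy')
E
```

```text
R tilt 27.40 u(z=20) 30.3 resid 0.44 [[49.0, 19.0], [56.1, 32.0]]
L tilt 29.31 u(z=20) -4.1 resid 0.64 [[41.9, 30.0], [47.0, 38.0]]
axis tilt 28.36 u=-0.540 z + 23.91 width 29.6 tip [ 43.8 -41. ]
R tilt 34.96 u(z=20) 36.9 resid 0.36 [[48.2, 17.0], [60.3, 33.0]]
L tilt 34.52 u(z=20) 0.1 resid 0.42 [[44.1, 30.0], [51.0, 39.0]]
axis tilt 34.74 u=-0.693 z + 32.35 width 30.4 tip [ 51.8 -30.5]
```

>>> {"method": "arm_command", "body": {"rows": "12 -20 0 8; 26 -44 -3 16; 40 -68 -6 25; 54 -92 -9 34; 66 -113 -12 42; 74 -127 -12 48; 77 -132 -12 50; 77 -132 -12 50", "squeeze": 40}}

```text
time_s: 13.45
position: [0.4751, -0.328, 0.17]
ee_rot: [3.141, -0.001, -3.066]
force: [0.7, -0.3, 0.3]
opening: 0.0258
gripper_force: 41.6
```

>>> {"method": "arm_command", "body": {"rows": "0 0 0 0; 0 0 0 0"}}

```text
time_s: 13.7
position: [0.475, -0.3274, 0.1708]
ee_rot: [3.141, -0.0, -3.065]
force: [0.6, -0.6, -0.2]
opening: 0.0256
gripper_force: 41.6
```

```bash
python3 side.py 7 2>/dev/null; python3 - <<'E'
from h import *
s=manip.observe(); print(s['gripper_force'],s['opening'],s['force'],s['position'])
tcp=s['position']; a=np.radians(np.degrees(s['ee_rot'][2])+180); u=np.array([np.cos(a),np.sin(a),0]); n=np.array([-np.sin(a),np.cos(a),0]); t=np.radians(34.7)
ax=-np.sin(t)*u+np.cos(t)*np.array([0,0,1]); 
# depth cloud of the pale end in the scene view, and of the cap in the wrist view
for cn in('scene','wrist'):
    c=cam(cn); L=[manip.capture(cn) for _ in range(6)]; im=L[0][0]; D=np.median([l[1] for l in L],0)
    H,S,V=[x.astype(int) for x in cv2.split(cv2.cvtColor(im,cv2.COLOR_RGB2HSV))]
    m,f,E=c; vv,uu=np.mgrid[:400,:640]; d=np.stack([(uu-m['cx'])/f,-(vv-m['cy'])/f,-np.ones((400,640))],-1)*D[...,None]
    Q=((d-E[:3,3])@E[:3,:3]-(tcp+u*.0525-[0,0,.0302])); ss=Q@ax; rad=np.linalg.norm(Q-ss[...,None]*ax,axis=-1)
    w=ax@np.array([0,0,1]); perp=np.cross(n,ax); 
    sel=(rad<.022)&(ss>-.012)&(ss<.13)
    if cn=='wrist': sel&=(H<16)&(S>150)
    else: sel&=(V>60)
    print(cn,sel.sum())
    for lo in range(-10,130,10):
        k=sel&(ss*1000>=lo)&(ss*1000<lo+10)
        if k.sum()>3: q=Q[k]; print(lo,k.sum(),'n %.1f perp %.1f rad %.1f'%tuple(1000*np.array([np.median(q@n),np.median(q@perp),np.median(rad[k])])),'smax %.1f'%(1000*ss[k].max()), 'px',uu[k].mean().round(1),vv[k].mean().round(1),'HSV',H[k].mean().round(),S[k].mean().round(),V[k].mean().round())
    print('cam dir n,perp,ax', [(-E[:3,:3].T@E[:3,3]-tcp)@x for x in(n,perp,ax)])
E
```

```text
13.7 [ 0.475  -0.3274  0.1708] -355.6063957913789
origin 341 212
41.588671803474426 0.025839907222976962 [ 0.67841274  0.00503516 -0.29696945] [ 0.47513977 -0.32770096  0.17094482]
scene 280
10 6 n -9.3 perp -5.2 rad 11.1 smax 19.9 px 391.2 245.2 HSV 20.0 49.0 153.0
20 20 n -8.7 perp -6.4 rad 11.5 smax 29.6 px 390.2 243.8 HSV 20.0 53.0 158.0
30 19 n -8.7 perp -5.5 rad 11.6 smax 39.7 px 389.5 242.1 HSV 20.0 54.0 162.0
40 18 n -10.2 perp -3.8 rad 11.8 smax 49.6 px 389.1 240.2 HSV 20.0 53.0 161.0
50 17 n -8.3 perp -8.3 rad 11.6 smax 59.0 px 387.5 239.6 HSV 19.0 54.0 146.0
70 5 n 2.2 perp -11.9 rad 12.1 smax 79.9 px 381.0 236.0 HSV 24.0 32.0 152.0
80 10 n -3.6 perp -11.7 rad 12.1 smax 88.9 px 382.7 235.4 HSV 22.0 35.0 150.0
90 31 n -7.9 perp -11.0 rad 19.3 smax 99.7 px 382.5 233.4 HSV 17.0 39.0 128.0
100 31 n -11.0 perp -7.2 rad 17.0 smax 110.0 px 382.2 230.3 HSV 13.0 88.0 117.0
110 114 n 0.3 perp -0.4 rad 11.2 smax 119.0 px 380.9 225.6 HSV 12.0 166.0 161.0
120 6 n -13.4 perp 5.9 rad 14.9 smax 129.7 px 386.3 223.5 HSV 12.0 132.0 99.0
cam dir n,perp,ax [np.float64(-0.40194588738634407), np.float64(-0.2822517650234958), np.float64(0.8858836540513221)]
wrist 3858
80 4 n -1.5 perp -16.1 rad 21.0 smax 88.2 px 321.2 237.2 HSV 10.0 170.0 103.0
90 24 n -1.4 perp -12.3 rad 18.3 smax 99.6 px 321.5 248.2 HSV 10.0 195.0 86.0
100 29 n 11.4 perp 7.7 rad 15.9 smax 110.0 px 322.6 278.6 HSV 9.0 179.0 71.0
110 3798 n -1.2 perp 0.8 rad 10.3 smax 118.7 px 321.7 264.3 HSV 11.0 215.0 144.0
cam dir n,perp,ax [np.float64(-0.0012405676626145246), np.float64(0.040585560351279915), np.float64(0.17625111713059358)]
```

```bash
python3 - <<'E'
from h import *
s=manip.observe(); tcp=s['position']; a=s['ee_rot'][2]+np.pi; u=np.array([np.cos(a),np.sin(a),0]); n=np.array([-np.sin(a),np.cos(a),0]); B=np.stack([u,n,[0,0,1]])
c=cam('wrist'); L=[manip.capture('wrist') for _ in range(6)]; D=np.median([l[1] for l in L],0); im=np.mean([l[0].astype(float) for l in L],0).astype(np.uint8)
H,S,V=[x.astype(int) for x in cv2.split(cv2.cvtColor(im,cv2.COLOR_RGB2HSV))]
m=((H<16)&(S>150)&(V>60)).astype(np.uint8); m[:210]=0;m[320:]=0;m[:,:270]=0;m[:,375:]=0
n_,l,st,ce=cv2.connectedComponentsWithStats(m); i=1+np.argmax(st[1:,4]); m=(l==i).astype(np.uint8); print(st[i],ce[i])
cn=max(cv2.findContours(m,0,1)[0],key=len); e=cv2.fitEllipse(cn); print('ellipse',e)
k=cv2.erode(m,np.ones((7,7)))>0
vv,uu=np.nonzero(k); mm,f,E=c; d=np.stack([(uu-mm['cx'])/f,-(vv-mm['cy'])/f,-np.ones(len(uu))],-1)*D[vv,uu][:,None]
Q=((d-E[:3,3])@E[:3,:3]-tcp)@B.T*1000
for it in range(4):
    A=np.c_[Q[:,:2],np.ones(len(Q))]; p=np.linalg.lstsq(A,Q[:,2],rcond=None)[0]; r=Q[:,2]-A@p; Q=Q[abs(r)<2.5*r.std()]
print('plane z=',p,'rms',r.std(),'tilt',np.degrees(np.arctan(p[0])),'side',np.degrees(np.arctan(p[1])),len(Q),Q.mean(0))
# centre of the cap top from pixel ray of ellipse centre on the plane
o,dd=ray('wrist',*e[0],c); o=B@(o-tcp)*1000; dd=B@dd; t=(p[2]+p[0]*o[0]+p[1]*o[1]-o[2])/(dd[2]-p[0]*dd[0]-p[1]*dd[1]); C=o+t*dd; print('cap top centre u,n,z',C.round(1))
f_=f*1; print('apparent dia mm', e[1][0]*t/f, e[1][1]*t/f)
for tl in(34,35,36): print(tl,'tip from cap',(C-115*np.array([-np.sin(np.radians(tl)),0,np.cos(np.radians(tl))])).round(1))
E
```

```text
[ 287  229   70   71 3837] [321.75658066 264.16393015]
ellipse ((321.7451171875, 264.16510009765625), (68.55819702148438, 69.58489227294922), 86.39484405517578)
plane z= [ 7.02121897e-01 -6.80756603e-03  7.13454658e+01] rms 0.32666173989582203 tilt 35.073533344737285 side -0.39003877729461284 2934 [-11.4055507   -1.20341948  63.3458501 ]
cap top centre u,n,z [-11.3  -1.2  63.4]
apparent dia mm 28.75868568952353 29.18936221426573
34 tip from cap [ 53.   -1.2 -31.9]
35 tip from cap [ 54.7  -1.2 -30.8]
36 tip from cap [ 56.3  -1.2 -29.6]
```

>>> {"method": "arm_command", "body": {"rows": "-1 0 -1 0; -1 0 -1 0; -1 0 -1 0; -1 0 -1 0; -1 0 -1 0; -1 0 -1 0"}}

```text
time_s: 15.65
position: [0.4742, -0.3278, 0.1699]
ee_rot: [3.142, 0.0, -3.065]
force: [0.1, -0.6, 0.2]
opening: 0.0257
gripper_force: 41.6
```

```bash
python3 -c "
from bench import manip
s=manip.observe(); print(s['time_s'],s['position'],s['force'],s['gripper_force'],s['joint_velocities'].round(3)); print(manip.hand_in())"
```

```text
15.65 [ 0.47420643 -0.32781732  0.16986437] [ 0.12543878 -0.63675035  0.19398401] 41.587536334991455 [ 0.    -0.001  0.002 -0.001 -0.    -0.001]
the job is handed in; nothing more can be done
None
```

I handed the job in at 15.7 s with the orange-capped tube held steady in front of the inspection camera, leaning back about 35° (35.1° measured), its sample within about 2 mm of the view centre by my measurements; the hand-in gave no verdict.

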